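Raise the marking jack to its top stop and back it off

ROBOT

A 6-joint arm with a two-finger parallel gripper is mounted at the origin on the work surface. World frame = base frame: x ahead of the robot, y to its left, z up, the work surface at z = 0. Lengths are in m, angles in rad, forces in N, time in s.
With the tool pointing down it reaches from about 0.35 to 0.975 m from the base axis. Payload 17.4 kg.
Tool frame: the origin (TCP) lies at the centre of the arm's flange, where the gripper is bolted on; the fingertips stand 173 mm ahead of it and the grasp point (between the pads) lies 155 mm ahead of it (ctrl.grip_point_offset is the distance from the TCP to the grasp point, in m); z points along the fingers, y is the direction in which the jaws open and shut (so a half turn about z gives the same grasp; the last joint's range is limited). The gripper opens to 85 mm and grips with 20 to 120 N. Pads are 22 mm wide; open, the fingers measure 114 mm over their backs; the gripper's body (76 mm by 85 mm) begins 54 mm behind the grasp point. The pads swing forward as they close: fully open they stand 13 mm farther back than shut.
Start: joints at [1.149, 0.116, 1.442, -0, 1.584, -0.038], TCP at [0.253, 0.626, 0.405] pointing down, gripper open.
Joint ranges: [-2.83, 2.83], [-0.83, 2.19], [0.07, 2.5], [-1.14, 4.28], [0.01, 3], [-2.97, 2.97]. Speed limits (rad/s): [1.89, 1.89, 2.22, 3.14, 3.14, 3.14].

INTERFACE

Orientations are given as a unit quaternion [x, y, z, w].
In Python, from rig import ctrl gives the robot as it stands.
- The arm moves only by the tool apply_moves, never from a script. Its argument "deltas" is a list of rows, each an object with "xyz": the shift along the tool's x, y, z in mm, a list of three; "angular": the turn, a rotation vector about the tool's x, y, z in rad, a list of three; "gripper": the closure, from 0 (fully open) to 1 (shut). In form: [{"xyz": [x, y, z], "angular": [wx, wy, wz], "gripper": gripper}, ...]. A call has 1 to 12 rows; each row shifts and turns the commanded pose from where the row before left it, along the tool's axes as they then stand; what a row does not reach is not made up. A row lasts 1/8 s, in which the tool goes at most 62.5 mm and 10.7 degrees, less where a joint would pass 70% of its speed; a pose out of reach is approached as far as the arm can. A call is refused whole if a number of a shift passes 62.5 or a number of a turn 0.188, either way. A call with a gripper value outside its range is refused whole. The fingers move at their own pace and stop on an object; "grip_force" is the grip in N (left out, the last holds). Time passes only in rows, so rows that do not move let the fingers close. It gives the time, the measured TCP pose, the force and the opening at its end, in the units of the state.
- ctrl.observe(): the state, without advancing time (a new reading comes with each control period).
- ctrl.snapshot(name): name is "scene" or "top" or "wrist"; returns the picture (480x640x3 uint8, red, green, blue); there is no depth.
- ctrl.calibration(name): a dict with "mtx" (3x3 intrinsics, pixels), "extrinsics" (4x4, takes a point from world to camera coordinates). Camera axes: x right, y down, z forward; pixel columns grow to the right and rows downward; lengths in m; the calibration is good to about 2 mm. A picture is of the moment at which its call begins: read the wrist's pose just before it. calibration takes no time and is no camera call; for the wrist camera it gives the pose at the moment of the call.
- ctrl.hand_in(): hands the job in, once; it reports no verdict.
The state is a dict: "time": time; "joint_pos": joint angles; "qd": joint speeds; "tau": joint torques, N m; "eef_pos": TCP position; "ee_rot": TCP orientation; "contact_force": force on the tool from outside, world axes, zero at the start; "wrist_torque": the same for the moment, N m; "width": opening from 0.0 (shut) to 1.0 (fully open).
Only numpy, scipy, OpenCV 4.12 (cv2) and the standard library are available. Lean on these libraries where they do the work, as an engineer would, in place of code of your own. Each camera call takes 0.05 s, during which the arm holds its last target. There are 200 camera calls.

TASK

On the bench stand two small screw jacks. On the one whose plate holds the long flat rule clamped for marking, turn the handwheel clockwise (seen from above) by its crank knob, over several turns if needed, until you feel it come up against its stop, then turn it back a quarter turn so that it cannot jam, and let go. Leave the other jack, with the V-block on its plate, as it is set.

Things in the scene. Friction and masses are not known exactly. Their poses are not given: they have to be found in the camera images.
- lift_axis (a point): On the upright axis of the handwheel of the jack to be worked, 120 mm above the bench. x axis: towards its dark slotted plate (100 x 130 mm, centre 145 mm from the axis, all below 95 mm), which holds a flat aluminium rule 190 x 26 mm in two clamps. Jack fixed, blue foot 265 x 100 mm. Steel wheel 114 mm across, three spokes, rim 78 to 92 mm above the bench. The other jack bears a V-block instead.
- lift_knob (a point): Middle of the upright black crank knob on that wheel's rim, 50 mm from the wheel's axis, 120 mm above the bench. Round, 22 mm across, from 95 to 141 mm above the bench; spins freely on its pin, so fingers holding it from above need not turn as it goes round. About 3 N at the knob turns the wheel, which stays where it is left; at the stop it goes no further.
- lift_wheel (a joint): Turn of that wheel in rad, growing clockwise seen from above (one turn, 6.28, raises the plate 10 mm). A hard stop lies at 14.14; it starts 1.2 to 2.2 turns short of it.
- idle_knob (a point): Middle of the same kind of crank knob on the other jack, the one that carries the V-block; 120 mm above the bench. It must not be turned.

How it is judged:
On the way:
1. the wheel of the jack with the rule is wound clockwise up against its stop (within 0.15 rad) (value of joint lift_wheel above 13.99 rad), for 0.1 s.
At the end, for the whole second after the job is handed in: After touching its stop, the wheel of the jack with the rule rests a quarter turn back from it, within 20 degrees (joint 12.22 to 12.92 rad), and is not turning; the other jack's knob is within 15 mm of where it was (value of joint lift_wheel between 12.22 and 12.92 rad and velocity of joint lift_wheel between -0.05 and 0.05 rad/s and distance of idle_knob from where it was at the start of the episode below 0.015 m).
It fails at once if the other jack's knob is moved by more than 15 mm (distance of idle_knob from where it was at the start of the episode above 0.015 m).
It also fails if it takes over 72 s, if anything falls off the work surface, if the arm or the gripper's body presses on something with over 40 N, if the wrist force passes 120 N, or if a joint passes its speed limit or range.

## Working session

There is one attempt and no reset: what is moved stays moved. The work goes in short steps, Python scripts to look and compute and a tool call to move; the robot and the scene stay as the last step left them, time stands still between calls to the robot, and variables do not carry over. Pictures are saved under pics/ and viewed, about 8 in all and at most 12, crops included, and the job is handed in when it is done.

Besides the shell and the picture viewer there is one more tool, called after "Request:" by a JSON object that holds its "api" and its "payload". apply_moves: Moves the arm, as the interface text tells. Its arguments: {"type":"object","properties":{"deltas":{"type":"array"},"grip_force":{"type":"number"}},"required":["deltas"]}

```bash
mkdir -p pics; ls; python3 - <<'E'
from rig import ctrl
import cv2,numpy as np
s=ctrl.observe();print(s['time'],s['eef_pos'],s['ee_rot'],s['width'],s['contact_force'])
for n in ("scene","top"):
    im=ctrl.snapshot(n);cv2.imwrite(f"pics/{n}0.png",im[:,:,::-1])
    c=ctrl.calibration(n);print(n,np.round(c['mtx'],1).tolist(),np.round(c['extrinsics'],3).tolist())
E
```

```text
pics
0.0 [0.25275036 0.6259112  0.40396653] [ 1.90712700e-01  9.81645729e-01 -5.57709475e-04 -1.30852801e-04] 0.995437926237044 [ 0.21313657 -0.39403699 -0.28274775]
scene [[620.2, 0.0, 311.8], [0.0, 620.2, 239.3], [0.0, 0.0, 1.0]] [[0.587, 0.809, -0.007, -0.309], [0.592, -0.436, -0.678, -0.223], [-0.552, 0.394, -0.735, 1.445], [0.0, 0.0, 0.0, 1.0]]
top [[592.6, 0.0, 315.3], [0.0, 592.6, 251.1], [0.0, 0.0, 1.0]] [[0.093, -0.996, 0.006, -0.044], [-0.964, -0.092, -0.251, 0.599], [0.25, 0.017, -0.968, 1.01], [0.0, 0.0, 0.0, 1.0]]
```

View pics/top0.png

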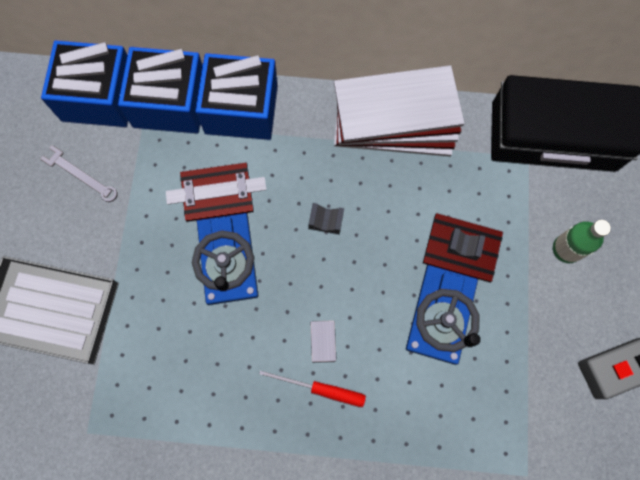

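View pics/scene0.png

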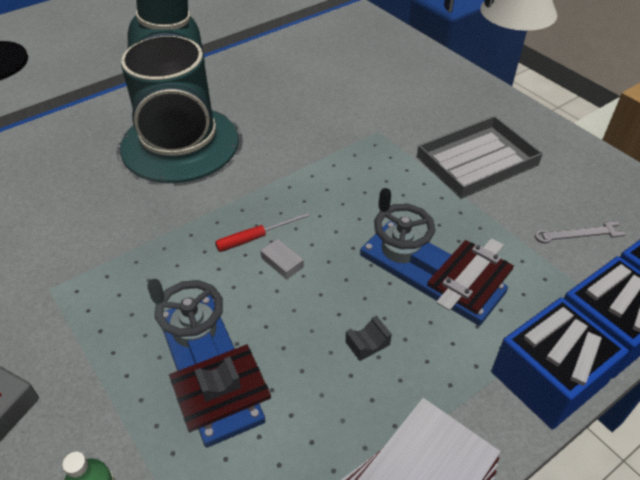

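Top view: the rule jack is on the left, with its wheel at about (223,261) and knob at (221,283). The V-block jack is on the right, wheel (447,320), knob (472,340). In the scene view the rule jack's wheel is at (404,226) and its knob at (385,200).

```bash
cat > h.py <<'E'
import cv2,numpy as np
from rig import ctrl
def ray(cal,uv):
    E=cal['extrinsics'];R=np.array(E)[:3,:3];t=np.array(E)[:3,3]
    uv=np.atleast_2d(uv);d=np.c_[uv,np.ones(len(uv))]@np.linalg.inv(cal['mtx']).T@R
    return -R.T@t,d/np.linalg.norm(d,axis=1)[:,None]
def plane(cal,uv,z):
    o,d=ray(cal,uv);return o+d*((z-o[2])/d[:,2])[:,None]
def circ(p):
    A=np.c_[2*p[:,:2],np.ones(len(p))];s=np.linalg.lstsq(A,(p[:,:2]**2).sum(1),rcond=None)[0]
    return s[:2],np.sqrt(s[2]+s[:2]@s[:2])
E
python3 - <<'E'
from h import *
def blob(im,box,thr):
    x0,y0,x1,y1=box;c=im[y0:y1,x0:x1].max(2)
    m=(c<thr).astype(np.uint8)
    n,l,st,ce=cv2.connectedComponentsWithStats(m);i=1+np.argmax(st[1:,4]);
    return ce[i]+[x0,y0],st[i]
T=cv2.imread('pics/top0.png');S=cv2.imread('pics/scene0.png');ct=ctrl.calibration('top');cs=ctrl.calibration('scene')
kt,a=blob(T,(185,225,262,300),40);ks,b=blob(S,(365,180,445,255),40);print(kt,a,ks,b)
(o1,d1),(o2,d2)=ray(ct,kt),ray(cs,ks);d1,d2=d1[0],d2[0]
ab=np.linalg.lstsq(np.c_[d1,-d2],o2-o1,rcond=None)[0];p,q=o1+ab[0]*d1,o2+ab[1]*d2
print('knob',p,q,'top-plane z.12',plane(ct,kt,.12),'scene',plane(cs,ks,.12))
# rim: dark-ish, low saturation; radial outermost dark point
for im,cal,c0,R,nm in((T,ct,(223,261),40,'top'),(S,cs,(404,226),42,'scene')):
    g=im.max(2).astype(int);pts=[]
    for th in np.radians(np.arange(0,360,5)):
        for r in np.arange(R,18,-.5):
            u,v=c0[0]+r*np.cos(th),c0[1]+r*np.sin(th)
            if g[int(round(v)),int(round(u))]<85: pts.append((u,v));break
    P=plane(cal,pts,.085);k=np.ones(len(P),bool)
    for _ in range(8):
        c,r=circ(P[k]);e=abs(np.hypot(*(P[:,:2]-c).T)-r);k=e<max(.003,np.median(e)*1.5)
    print(nm,c,r,k.sum(),len(P))
    big=cv2.resize(im[int(c0[1])-60:int(c0[1])+60,int(c0[0])-60:int(c0[0])+60],None,fx=4,fy=4)
    for (u,v),kk in zip(pts,k): cv2.circle(big,(int((u-c0[0]+60)*4),int((v-c0[1]+60)*4)),3,(0,255,0) if kk else (0,0,255),-1)
    cv2.imwrite(f'pics/rim_{nm}.png',big)
cv2.imwrite('pics/rim.png',np.hstack([cv2.resize(cv2.imread(f'pics/rim_{n}.png'),(400,400)) for n in('top','scene')]))
E
```

```text
[222.25882353 285.01176471] [30 53 14 12 85] [384.48167539 199.82198953] [ 15   9  10  23 191]
knob [0.51396324 0.16733494 0.11686081] [0.51708634 0.17241978 0.11830425] top-plane z.12 [[0.51338749 0.16679744 0.12      ]] scene [[0.51836103 0.17115548 0.12      ]]
top [0.56335885 0.17629487] 0.05261997847534694 65 72
scene [0.56303451 0.17826174] 0.05911717016489518 38 72
```

View pics/rim.png

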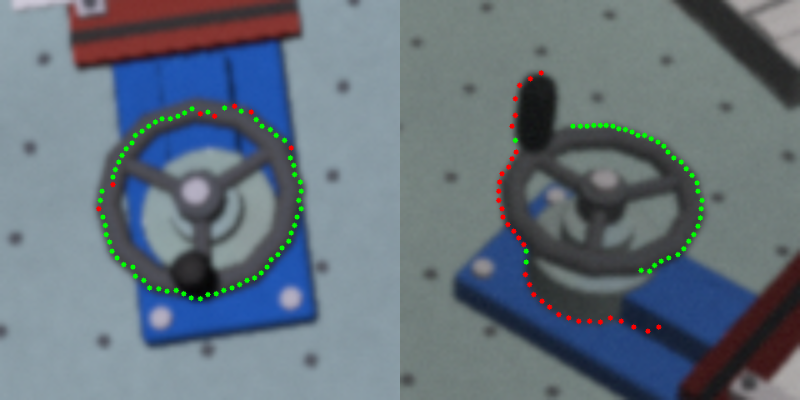

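Request:
{"api": "apply_moves", "payload": {"deltas": [{"xyz":[0,0,0],"angular":[0,0,-0.186],"gripper":0},{"xyz":[0,0,0],"angular":[0,0,-0.186],"gripper":0},{"xyz":[-13,-23,0],"angular":[0,0,-0.012],"gripper":0},{"xyz":[-27,-47,0],"angular":[0,0,0],"gripper":0},{"xyz":[-27,-48,0],"angular":[0,0,0],"gripper":0},{"xyz":[-27,-48,0],"angular":[0,0,0],"gripper":0},{"xyz":[-27,-48,0],"angular":[0,0,0],"gripper":0},{"xyz":[-27,-48,0],"angular":[0,0,0],"gripper":0},{"xyz":[-27,-48,0],"angular":[0,0,0],"gripper":0},{"xyz":[-27,-48,0],"angular":[0,0,0],"gripper":0},{"xyz":[-27,-48,0],"angular":[0,0,0],"gripper":0},{"xyz":[-13,-24,0],"angular":[0,0,0],"gripper":0}]}}

```text
time: 1.6
eef_pos: [0.4954, 0.1936, 0.4044]
ee_rot: [0.001, 1.0, -0.0, -0.0]
contact_force: [0.4, 0.0, -0.5]
width: 0.995
```

```bash
python3 - <<'E'
from h import *
s=ctrl.observe();print(s['time'],s['eef_pos'],s['ee_rot'],s['joint_pos'],s['contact_force'])
c=ctrl.calibration('wrist');im=ctrl.snapshot('wrist')[:,:,::-1];cv2.imwrite('pics/w0.png',im)
np.savez('w0.npz',mtx=c['mtx'],extrinsics=c['extrinsics'])
E=np.array(c['extrinsics']);
for p in((.5155,.170,.12),(.5155,.170,.141),(.563,.1765,.085)):
    x=np.array(c['mtx'])@(E@[*p,1])[:3];print(x[:2]/x[2])
E
```

```text
1.6 [0.49541484 0.19355733 0.40442379] [ 8.48748529e-04  9.99999615e-01 -1.73315575e-04 -1.43142369e-04] [ 3.24552010e-01 -1.98478388e-01  1.74697963e+00 -2.36979855e-04
  1.59347349e+00 -1.24455215e+00] [ 0.39973143  0.012179   -0.54165925]
[294.37686529 256.08703663]
[292.16078797 265.75948381]
[305.48097757 291.37040252]
```

View pics/w0.png

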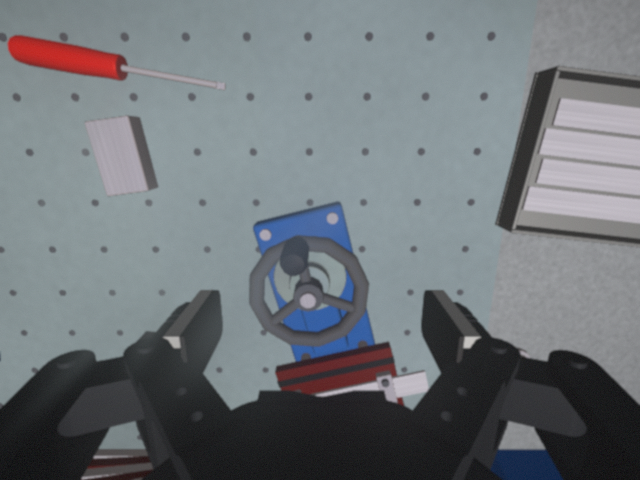

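```bash
python3 - <<'E'
from h import *
im=cv2.imread('pics/w0.png');c=dict(np.load('w0.npz'))
g=im.max(2).astype(int);c0=(308,290);pts=[];k=[]
for th in np.radians(np.arange(-180,180,5)):
    for r in np.arange(75,40,-.5):
        u,v=c0[0]+r*np.cos(th),c0[1]+r*np.sin(th)
        if g[int(round(v)),int(round(u))]<95: pts.append((u,v));break
P=plane(c,pts,.085);k=np.ones(len(P),bool)
for _ in range(10):
    cc,r=circ(P[k]);e=abs(np.hypot(*(P[:,:2]-cc).T)-r);k=e<max(.002,np.median(e)*1.5)
print('rim',cc,r,k.sum(),len(P))
m=(g[225:290,270:325]<62).astype(np.uint8);n,l,st,ce=cv2.connectedComponentsWithStats(m)
i=1+np.argmax(st[1:,4]);kc=ce[i]+[270,225];print(kc,st[i],'knob',plane(c,kc,.12))
big=cv2.resize(im[200:380,220:400],None,fx=3.3,fy=3.3,interpolation=cv2.INTER_CUBIC)
for (u,v),q in zip(pts,k):cv2.circle(big,(int((u-220)*3.3),int((v-200)*3.3)),3,(0,255,0) if q else (0,0,255),-1)
cs,_=cv2.findContours((l==i).astype(np.uint8),0,1)
cv2.drawContours(big,[((cs[0]+[50,25])*3.3).astype(int)],-1,(0,255,255),1)
cv2.imwrite('pics/wk.png',big)
E
```

```text
rim [0.5641688 0.179137 ] 0.054752243778954435 34 63
[319.         285.83333333] [48 60  3  3  6] knob [[0.54127371 0.18947229 0.12      ]]
```

View pics/wk.png

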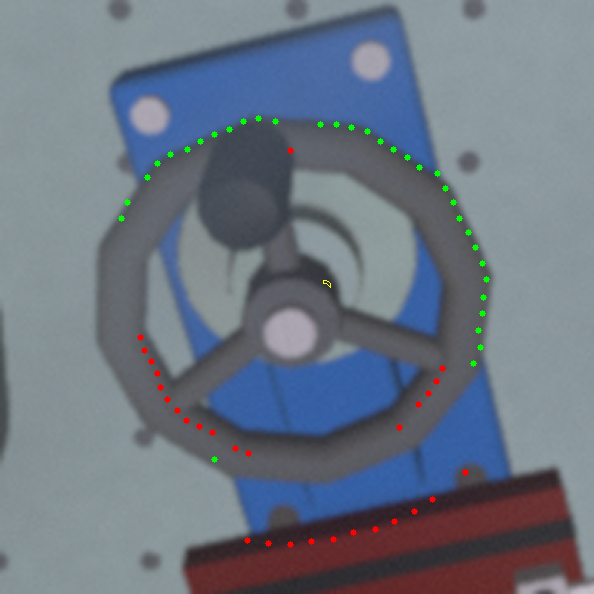

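```bash
python3 - <<'E'
from h import *
c=dict(np.load('w0.npz'))
C=plane(c,(308.6,291.1),.085)[0];K=plane(c,(292.7,265.2),.141)[0];K2=plane(c,(294.5,256),.12)[0]
L,R=plane(c,[(220+97/3.3,291),(220+488/3.3,291)],.085)
print(C,K,K2,np.hypot(*(K-C)[:2]),np.linalg.norm(L-R))
E
```

```text
[0.5627289  0.17941467 0.085     ] [0.515061   0.17040776 0.141     ] [0.51542681 0.17009967 0.12      ] 0.04851137339077953 0.11055324024931652
```

Checks agree: knob ≈ (0.5145, 0.170), wheel axis ≈ (0.563, 0.1785), about 49 mm apart (50 expected). Descending onto the knob.

Request:
{"api": "apply_moves", "payload": {"deltas": [{"xyz":[-10,-12,10],"angular":[0,0,0],"gripper":0},{"xyz":[-9,-12,25],"angular":[0,0,0],"gripper":0},{"xyz":[0,0,30],"angular":[0,0,0],"gripper":0},{"xyz":[0,0,30],"angular":[0,0,0],"gripper":0},{"xyz":[0,0,20],"angular":[0,0,0],"gripper":0},{"xyz":[0,0,12],"angular":[0,0,0],"gripper":0},{"xyz":[0,0,0],"angular":[0,0,0],"gripper":0}]}}

```text
time: 2.52
eef_pos: [0.5136, 0.1719, 0.2773]
ee_rot: [-0.0, 1.0, -0.0, -0.0]
contact_force: [-0.5, -0.4, -0.0]
width: 1.0
```

Request:
{"api": "apply_moves", "payload": {"deltas": [{"xyz":[0,0,0],"angular":[0,0,0],"gripper":0.5},{"xyz":[0,0,0],"angular":[0,0,0],"gripper":0.6},{"xyz":[0,0,0],"angular":[0,0,0],"gripper":0.7},{"xyz":[0,0,0],"angular":[0,0,0],"gripper":1},{"xyz":[0,0,0],"angular":[0,0,0],"gripper":1},{"xyz":[0,0,0],"angular":[0,0,0],"gripper":1}], "grip_force": 25}}

```text
time: 3.28
eef_pos: [0.5136, 0.1718, 0.2781]
ee_rot: [-0.0, 1.0, 0.0, 0.0]
contact_force: [-0.9, 0.1, 6.1]
width: 0.246
```

Request:
{"api": "apply_moves", "payload": {"deltas": [{"xyz":[0,13,0],"angular":[0,0,0],"gripper":1},{"xyz":[-3.4,12.6,0],"angular":[0,0,0],"gripper":1},{"xyz":[-6.5,11.3,0],"angular":[0,0,0],"gripper":1},{"xyz":[-9.2,9.2,0],"angular":[0,0,0],"gripper":1},{"xyz":[-11.3,6.5,0],"angular":[0,0,0],"gripper":1},{"xyz":[-12.6,3.4,0],"angular":[0,0,0],"gripper":1},{"xyz":[0,0,0],"angular":[0,0,0],"gripper":1}]}}

```text
time: 4.15
eef_pos: [0.557, 0.2294, 0.2782]
ee_rot: [-0.001, 1.0, 0.002, 0.0]
contact_force: [0.1, 17.9, 4.2]
width: 0.248
```

Request:
{"api": "apply_moves", "payload": {"deltas": [{"xyz":[-13,1.5,0],"angular":[0,0,0],"gripper":1},{"xyz":[-12.6,-3.4,0],"angular":[0,0,0],"gripper":1},{"xyz":[-11.3,-6.5,0],"angular":[0,0,0],"gripper":1},{"xyz":[-9.2,-9.2,0],"angular":[0,0,0],"gripper":1},{"xyz":[-6.5,-11.3,0],"angular":[0,0,0],"gripper":1},{"xyz":[-3.4,-12.6,0],"angular":[0,0,0],"gripper":1},{"xyz":[0,0,0],"angular":[0,0,0],"gripper":1}]}}

```text
time: 5.03
eef_pos: [0.6128, 0.1855, 0.2781]
ee_rot: [0.0, 1.0, -0.0, -0.0]
contact_force: [-1.2, -2.2, 7.6]
width: 0.251
```

Request:
{"api": "apply_moves", "payload": {"deltas": [{"xyz":[0,-13,0],"angular":[0,0,0],"gripper":1},{"xyz":[3.4,-12.6,0],"angular":[0,0,0],"gripper":1},{"xyz":[6.5,-11.3,0],"angular":[0,0,0],"gripper":1},{"xyz":[9.2,-9.2,0],"angular":[0,0,0],"gripper":1},{"xyz":[11.3,-6.5,0],"angular":[0,0,0],"gripper":1},{"xyz":[12.6,-3.4,0],"angular":[0,0,0],"gripper":1},{"xyz":[0,0,0],"angular":[0,0,0],"gripper":1}]}}

```text
time: 5.9
eef_pos: [0.5689, 0.1307, 0.2781]
ee_rot: [-0.0, 1.0, 0.001, 0.0]
contact_force: [-3.3, 9.2, 4.9]
width: 0.245
```

Request:
{"api": "apply_moves", "payload": {"deltas": [{"xyz":[13,0,0],"angular":[0,0,0],"gripper":1},{"xyz":[12.6,3.4,0],"angular":[0,0,0],"gripper":1},{"xyz":[11.3,6.5,0],"angular":[0,0,0],"gripper":1},{"xyz":[9.2,9.2,0],"angular":[0,0,0],"gripper":1},{"xyz":[6.5,11.3,0],"angular":[0,0,0],"gripper":1},{"xyz":[3.4,12.6,0],"angular":[0,0,0],"gripper":1},{"xyz":[0,0,0],"angular":[0,0,0],"gripper":1}]}}

```text
time: 6.78
eef_pos: [0.5133, 0.1742, 0.2781]
ee_rot: [-0.001, 1.0, 0.0, 0.0]
contact_force: [-2.8, 1.4, 7.9]
width: 0.246
```

Request:
{"api": "apply_moves", "payload": {"deltas": [{"xyz":[0,13,0],"angular":[0,0,0],"gripper":1},{"xyz":[-3.4,12.6,0],"angular":[0,0,0],"gripper":1},{"xyz":[-6.5,11.3,0],"angular":[0,0,0],"gripper":1},{"xyz":[-9.2,9.2,0],"angular":[0,0,0],"gripper":1},{"xyz":[0,0,0],"angular":[0,0,0],"gripper":1}]}}

```text
time: 7.4
eef_pos: [0.5329, 0.2205, 0.2781]
ee_rot: [-0.0, 1.0, 0.001, -0.0]
contact_force: [-1.8, 5.5, 7.8]
width: 0.248
```

Request:
{"api": "apply_moves", "payload": {"deltas": [{"xyz":[-5.6,3.3,0],"angular":[0,0,0],"gripper":1},{"xyz":[-5.7,3.2,0],"angular":[0,0,0],"gripper":1},{"xyz":[0,0,0],"angular":[0,0,0],"gripper":1}]}}

```text
time: 7.78
eef_pos: [0.5441, 0.2268, 0.2781]
ee_rot: [-0.0, 1.0, 0.001, 0.0]
contact_force: [-1.6, 7.2, 7.2]
width: 0.245
```

Request:
{"api": "apply_moves", "payload": {"deltas": [{"xyz":[-6.3,2.0,0],"angular":[0,0,0],"gripper":1},{"xyz":[-6.3,1.4,0],"angular":[0,0,0],"gripper":1},{"xyz":[0,0,0],"angular":[0,0,0],"gripper":1}]}}

```text
time: 8.15
eef_pos: [0.5568, 0.2302, 0.2781]
ee_rot: [-0.0, 1.0, 0.001, 0.0]
contact_force: [1.5, 6.1, 5.2]
width: 0.244
```

Request:
{"api": "apply_moves", "payload": {"deltas": [{"xyz":[-6.5,0.3,0],"angular":[0,0,0],"gripper":1},{"xyz":[-6.5,-0.3,0],"angular":[0,0,0],"gripper":1},{"xyz":[0,0,0],"angular":[0,0,0],"gripper":1}]}}

```text
time: 8.52
eef_pos: [0.5699, 0.23, 0.2782]
ee_rot: [-0.0, 1.0, 0.001, 0.0]
contact_force: [3.2, 6.5, 5.2]
width: 0.245
```

Request:
{"api": "apply_moves", "payload": {"deltas": [{"xyz":[-6.4,-1.4,0],"angular":[0,0,0],"gripper":1},{"xyz":[-6.2,-2.0,0],"angular":[0,0,0],"gripper":1},{"xyz":[0,0,0],"angular":[0,0,0],"gripper":1}]}}

```text
time: 8.9
eef_pos: [0.5826, 0.2264, 0.2781]
ee_rot: [-0.0, 1.0, 0.001, 0.001]
contact_force: [3.0, 4.9, 5.9]
width: 0.244
```

Request:
{"api": "apply_moves", "payload": {"deltas": [{"xyz":[-5.8,-3.0,0],"angular":[0,0,0],"gripper":1},{"xyz":[-5.5,-3.5,0],"angular":[0,0,0],"gripper":1},{"xyz":[0,0,0],"angular":[0,0,0],"gripper":1}]}}

```text
time: 9.28
eef_pos: [0.5939, 0.2197, 0.2782]
ee_rot: [-0.0, 1.0, 0.0, 0.001]
contact_force: [3.7, 2.7, 5.2]
width: 0.247
```

Request:
{"api": "apply_moves", "payload": {"deltas": [{"xyz":[-4.9,-4.3,0],"angular":[0,0,0],"gripper":1},{"xyz":[-4.3,-4.9,0],"angular":[0,0,0],"gripper":1},{"xyz":[0,0,0],"angular":[0,0,0],"gripper":1}]}}

```text
time: 9.65
eef_pos: [0.603, 0.2104, 0.2782]
ee_rot: [-0.0, 1.0, 0.0, 0.0]
contact_force: [3.5, -0.3, 6.0]
width: 0.241
```

Request:
{"api": "apply_moves", "payload": {"deltas": [{"xyz":[-3.5,-5.5,0],"angular":[0,0,0],"gripper":1},{"xyz":[-3.0,-5.8,0],"angular":[0,0,0],"gripper":1},{"xyz":[0,0,0],"angular":[0,0,0],"gripper":1}]}}

```text
time: 10.02
eef_pos: [0.6094, 0.1989, 0.2781]
ee_rot: [0.0, 1.0, 0.0, 0.0]
contact_force: [2.2, -1.4, 7.0]
width: 0.246
```

Request:
{"api": "apply_moves", "payload": {"deltas": [{"xyz":[-2.0,-6.2,0],"angular":[0,0,0],"gripper":1},{"xyz":[-1.4,-6.4,0],"angular":[0,0,0],"gripper":1},{"xyz":[0,0,0],"angular":[0,0,0],"gripper":1}]}}

```text
time: 10.4
eef_pos: [0.6126, 0.1862, 0.2781]
ee_rot: [0.0, 1.0, -0.0, -0.0]
contact_force: [-0.6, -1.7, 7.7]
width: 0.248
```

Request:
{"api": "apply_moves", "payload": {"deltas": [{"xyz":[-0.3,-6.5,0],"angular":[0,0,0],"gripper":1},{"xyz":[0.3,-6.5,0],"angular":[0,0,0],"gripper":1},{"xyz":[0,0,0],"angular":[0,0,0],"gripper":1}]}}

```text
time: 10.78
eef_pos: [0.6125, 0.1733, 0.278]
ee_rot: [-0.0, 1.0, -0.0, -0.0]
contact_force: [-2.7, -1.6, 8.2]
width: 0.243
```

Request:
{"api": "apply_moves", "payload": {"deltas": [{"xyz":[1.4,-6.4,0],"angular":[0,0,0],"gripper":1},{"xyz":[2.0,-6.2,0],"angular":[0,0,0],"gripper":1},{"xyz":[0,0,0],"angular":[0,0,0],"gripper":1}]}}

```text
time: 11.15
eef_pos: [0.609, 0.1608, 0.2781]
ee_rot: [-0.0, 1.0, 0.0, -0.0]
contact_force: [-5.1, -1.0, 9.1]
width: 0.248
```

Request:
{"api": "apply_moves", "payload": {"deltas": [{"xyz":[3.0,-5.8,0],"angular":[0,0,0],"gripper":1},{"xyz":[3.5,-5.5,0],"angular":[0,0,0],"gripper":1},{"xyz":[0,0,0],"angular":[0,0,0],"gripper":1}]}}

```text
time: 11.52
eef_pos: [0.6023, 0.1497, 0.278]
ee_rot: [-0.0, 1.0, 0.0, -0.0]
contact_force: [-4.4, 2.2, 8.9]
width: 0.246
```

Request:
{"api": "apply_moves", "payload": {"deltas": [{"xyz":[4.3,-4.9,0],"angular":[0,0,0],"gripper":1},{"xyz":[4.9,-4.3,0],"angular":[0,0,0],"gripper":1},{"xyz":[0,0,0],"angular":[0,0,0],"gripper":1}]}}

```text
time: 11.9
eef_pos: [0.5931, 0.1406, 0.278]
ee_rot: [-0.0, 1.0, 0.0, -0.0]
contact_force: [-5.4, 3.3, 8.2]
width: 0.248
```

Request:
{"api": "apply_moves", "payload": {"deltas": [{"xyz":[5.5,-3.5,0],"angular":[0,0,0],"gripper":1},{"xyz":[5.8,-3.0,0],"angular":[0,0,0],"gripper":1},{"xyz":[0,0,0],"angular":[0,0,0],"gripper":1}]}}

```text
time: 12.28
eef_pos: [0.5818, 0.1342, 0.2781]
ee_rot: [-0.0, 1.0, 0.001, -0.0]
contact_force: [-4.6, 4.5, 7.9]
width: 0.253
```

Request:
{"api": "apply_moves", "payload": {"deltas": [{"xyz":[6.2,-2.0,0],"angular":[0,0,0],"gripper":1},{"xyz":[6.4,-1.4,0],"angular":[0,0,0],"gripper":1},{"xyz":[0,0,0],"angular":[0,0,0],"gripper":1}]}}

```text
time: 12.65
eef_pos: [0.5703, 0.1314, 0.2783]
ee_rot: [-0.0, 1.0, 0.002, 0.003]
contact_force: [18.9, 13.6, -2.2]
width: 0.243
```

Resistance of 19 N against the motion: likely the stop. I'll push slightly further to confirm.

Request:
{"api": "apply_moves", "payload": {"deltas": [{"xyz":[1.5,0,0],"angular":[0,0,0],"gripper":1},{"xyz":[0,0,0],"angular":[0,0,0],"gripper":1}]}}

```text
time: 12.9
eef_pos: [0.5693, 0.1314, 0.2783]
ee_rot: [-0.0, 1.0, 0.002, 0.003]
contact_force: [25.0, 14.5, -5.7]
width: 0.244
```

Request:
{"api": "apply_moves", "payload": {"deltas": [{"xyz":[0,0,0],"angular":[0,0,0],"gripper":1},{"xyz":[0,0,0],"angular":[0,0,0],"gripper":1},{"xyz":[1.5,0,0],"angular":[0,0,0],"gripper":1},{"xyz":[0,0,0],"angular":[0,0,0],"gripper":1},{"xyz":[0,0,0],"angular":[0,0,0],"gripper":1}], "grip_force": 50}}

```text
time: 13.52
eef_pos: [0.5685, 0.1314, 0.2785]
ee_rot: [-0.0, 1.0, 0.002, 0.005]
contact_force: [37.2, 14.9, -10.6]
width: 0.242
```

```bash
python3 - <<'E'
from h import *
s=ctrl.observe();print(s['time'],s['eef_pos'],s['contact_force'])
for n in('scene','top'):cv2.imwrite(f'pics/{n}1.png',ctrl.snapshot(n)[:,:,::-1])
c=ctrl.calibration('wrist');im=ctrl.snapshot('wrist')[:,:,::-1];cv2.imwrite('pics/w1.png',im)
a=cv2.imread('pics/scene1.png')[140:290,300:500];b=cv2.imread('pics/top1.png')[190:340,140:340]
cv2.imwrite('pics/chk.png',np.hstack([cv2.resize(a,(400,300)),cv2.resize(b,(400,300))]))
E
```

```text
13.525 [0.56847592 0.13140177 0.27845265] [ 37.19455824  14.86797987 -10.63707323]
```

View pics/chk.png

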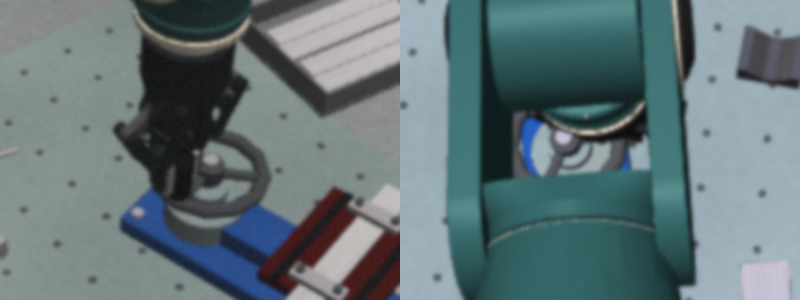

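Hard stop confirmed (37 N, no movement). Now backing off a quarter turn.

Request:
{"api": "apply_moves", "payload": {"deltas": [{"xyz":[-3.5,1,0],"angular":[0,0,0],"gripper":1},{"xyz":[-12.6,3.4,0],"angular":[0,0,0],"gripper":1},{"xyz":[-11.3,6.5,0],"angular":[0,0,0],"gripper":1},{"xyz":[-9.2,9.2,0],"angular":[0,0,0],"gripper":1},{"xyz":[-6.5,11.3,0],"angular":[0,0,0],"gripper":1},{"xyz":[-3.4,12.6,0],"angular":[0,0,0],"gripper":1},{"xyz":[0,12,0],"angular":[0,0,0],"gripper":1},{"xyz":[0,0,0],"angular":[0,0,0],"gripper":1},{"xyz":[0,0,0],"angular":[0,0,0],"gripper":1}], "grip_force": 30}}

```text
time: 14.8
eef_pos: [0.6111, 0.187, 0.2779]
ee_rot: [-0.001, 1.0, -0.0, -0.004]
contact_force: [-38.5, -2.1, 23.8]
width: 0.238
```

Request:
{"api": "apply_moves", "payload": {"deltas": [{"xyz":[3,0,0],"angular":[0,0,0],"gripper":1},{"xyz":[0,0,0],"angular":[0,0,0],"gripper":1}], "grip_force": 20}}

```text
time: 15.05
eef_pos: [0.6094, 0.1868, 0.2781]
ee_rot: [-0.0, 1.0, 0.0, -0.001]
contact_force: [-12.1, 1.5, 12.0]
width: 0.24
```

Request:
{"api": "apply_moves", "payload": {"deltas": [{"xyz":[0,0,0],"angular":[0,0,0],"gripper":0},{"xyz":[0,0,0],"angular":[0,0,0],"gripper":0},{"xyz":[0,0,0],"angular":[0,0,0],"gripper":0},{"xyz":[0,0,0],"angular":[0,0,0],"gripper":0},{"xyz":[0,0,-10],"angular":[0,0,0],"gripper":0},{"xyz":[0,0,-25],"angular":[0,0,0],"gripper":0},{"xyz":[0,0,-30],"angular":[0,0,0],"gripper":0},{"xyz":[0,0,-30],"angular":[0,0,0],"gripper":0},{"xyz":[30,0,-20],"angular":[0,0,0],"gripper":0},{"xyz":[40,0,0],"angular":[0,0,0],"gripper":0},{"xyz":[40,0,0],"angular":[0,0,0],"gripper":0},{"xyz":[0,0,0],"angular":[0,0,0],"gripper":0}]}}

```text
time: 16.55
eef_pos: [0.4983, 0.1863, 0.3942]
ee_rot: [-0.001, 1.0, 0.0, 0.001]
contact_force: [1.1, 0.5, 0.4]
width: 1.001
```

```bash
python3 - <<'E'
from h import *
s=ctrl.observe();print(s['time'],s['eef_pos'],s['contact_force'])
c=ctrl.calibration('wrist');im=ctrl.snapshot('wrist')[:,:,::-1];cv2.imwrite('pics/w2.png',im)
np.savez('w2.npz',mtx=c['mtx'],extrinsics=c['extrinsics'])
E=np.array(c['extrinsics']);
t=cv2.imread('pics/top0.png');n=ctrl.snapshot('top')[:,:,::-1];print('idle diff',np.abs(t[280:370,400:500].astype(int)-n[280:370,400:500]).mean())
for p in((.6126,.1865,.12),(.6126,.1865,.141),(.563,.18,.085)):
    x=np.array(c['mtx'])@(E@[*p,1])[:3];print(x[:2]/x[2])
E
```

```text
16.55 [0.49825228 0.18630345 0.39420778] [1.0642048  0.48826046 0.43474322]
idle diff 15.814185185185185
[323.59238221 364.81255925]
[323.76585219 382.21859738]
[316.26859368 292.69892484]
```

View pics/w2.png

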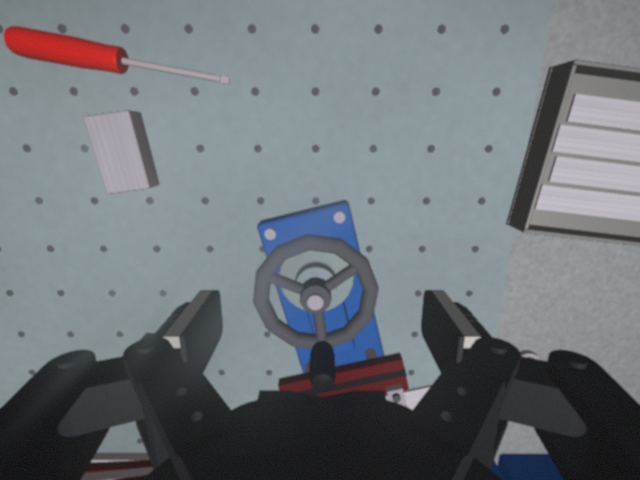

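Knob stands at (322,366), as predicted. I'll check why the idle jack's crop changed (arm shadow or real movement).

```bash
python3 - <<'E'
from h import *
a=cv2.imread('pics/top0.png')[270:380,390:510];b=ctrl.snapshot('top')[270:380,390:510,::-1]
c=cv2.imread('pics/scene0.png')[260:370,130:250];d=ctrl.snapshot('scene')[260:370,130:250,::-1]
print(np.abs(c.astype(int)-d).mean())
cv2.imwrite('pics/idle.png',np.hstack([cv2.resize(x,(200,183)) for x in(a,b,c,d)]))
E
```

```text
5.5984595959595955
```

View pics/idle.png

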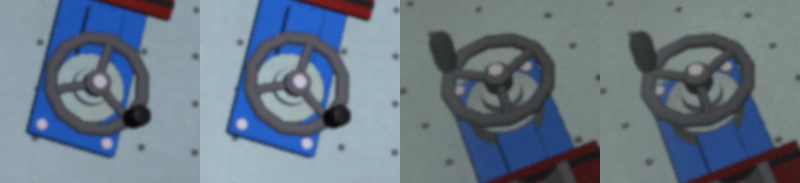

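The idle jack hasn't moved; only the brightness differs between the pictures. Handing in.

```bash
python3 -c "
from rig import ctrl
print(ctrl.hand_in())"
```

```text
the job is handed in; nothing more can be done
None
```

I wound the wheel of the jack with the rule clockwise about 1¾ turns until it hit its stop. I then turned it back about a quarter turn, let go, and handed the job in at about 17 s of the 72 s allowed.

- **Stop:** the force against the motion rose from about 5 N to 19 N, then to 37 N as I pushed further. The arm moved only about 2 mm over that push, so I took it as the hard stop.
- **Back-off:** I estimate 87–90° from the arm's positions, since the joint itself could not be read. The knob slid about 3 mm in the pads at the stop, which is well within the ±20° allowed. The last wrist picture shows the knob where I expected it.
- **Forces:** turning back put up to 38 N of sideways load on the tool through the fingers. I eased this to 12 N before letting go.
- **Other jack:** its knob sits in the same place in both the top and scene views. A raw pixel comparison did show a difference, but side by side it was only a change in brightness.

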